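# Release a locked vial carrier by hand and hold it up level

## Robot

A 6-joint arm with a two-finger parallel gripper is mounted at the origin on a cart in front of the work surface, level with it; the furniture and walls round the work are solid. World frame = base frame: x ahead of the robot, y to its left, z up, the work surface at z = 0. Lengths are in m, angles in rad, forces in N, time in s.
With the tool pointing down it reaches from about 0.375 to 0.975 m from the base axis. Payload 3.8 kg.
Tool frame: the origin (TCP) lies at the very end of the fingers, on their centre line; the grasp point (between the pads) lies 19 mm behind it; z points along the fingers, y is the line along which they close (so a half turn about z gives the same grasp; the last joint's range is limited). The gripper opens to 85 mm and grips with 20 to 120 N. Pads are 22 mm wide; open, the fingers measure 114 mm over their backs; the gripper's body (76 mm by 85 mm) begins 54 mm behind the grasp point. The pads swing forward as they close: fully open they stand 13 mm farther back than shut.
Start: joints at [-1.371, 0.264, 1.604, -0, 1.274, -0.037], TCP at [0.158, -0.656, 0.231] pointing down, gripper open.
Joint ranges: [-2.63, 2.63], [-0.94, 2.18], [0.31, 2.57], [-1.31, 4.45], [0, 2.66], [-2.55, 2.55]. Speed limits (rad/s): [2.57, 2.57, 3.14, 3.14, 3.14, 3.14].

## Interface

Orientations are given as a rotation vector (axis times angle).
In Python, from workcell import monitor, viewer, workorder gives the robot as it stands.
- The arm moves only by the tool jog_arm, never from a script. Its argument "commands" is a list of rows, each an object with "travel": the shift along the tool's x, y, z in mm, a list of three; "rot": the turn, a rotation vector about the tool's x, y, z in degrees, a list of three; "claw": the closure in counts, from 0 (fully open) to 255 (shut). A call has exactly 5 rows; each row shifts and turns the commanded pose from where the row before left it, along the tool's axes as they then stand; what a row does not reach is not made up. A row lasts 1/10 s, in which the tool goes at most 50 mm and 8.59 degrees, less where a joint would pass 70% of its speed; a pose out of reach is approached as far as the arm can. A call is refused whole if a number of a shift passes 50 or a number of a turn 8.59, either way. A call with a gripper value outside its range is refused whole. The fingers move at their own pace and stop on an object; "force" is the grip in N (left out, the last holds). Time passes only in rows, so rows that do not move let the fingers close, or fill a call up. It gives the time, the measured TCP pose, the force, the opening and the grip force at its end, in the units of the state.
- monitor.read_state(): the state, without advancing time (a new reading comes with each control period).
- viewer.read_camera(name): name is "scene" or "side" or "wrist"; returns a dict with "color" (480x640x3 uint8, blue, green, red), "camera_matrix" (3x3 intrinsics, pixels), "R" (3x3) and "t" (3): a world point X has camera coordinates R X + t. Camera axes: x right, y down, z forward; pixel columns grow to the right and rows downward; lengths in m; the calibration is good to about 2 mm. A picture is of the moment at which its call begins. There is no depth.
- workorder.finish_job(): hands the job in; it is judged then, once.
The state is a dict: "time": time; "q": joint angles; "joint_vel": joint speeds; "joint_torque": joint torques, N m; "tool_pos": TCP position; "tcp_rot": TCP orientation; "wrist_force": force on the tool from outside, world axes, zero at the start; "torque": the same for the moment, N m; "width": opening from 0.0 (shut) to 1.0 (fully open); "grip_force": force on a finger pad.
Only numpy, scipy, OpenCV 4.12 (cv2) and the standard library are available. Lean on these libraries where they do the work, as an engineer would, in place of code of your own. Each camera call takes 0.05 s, during which the arm holds its last target. There are 200 camera calls.

## Task

The vial shaker is switched off with its carrier still locked in: take the red screwdriver out of the blue stand, push its tip down the small round hole in the shaker's dark front panel onto the recessed red button until the carrier springs up, and hang the screwdriver back in the middle hole of its stand. Then take the carrier, with its four vials, by the blue bar on top and lift it above the shaker until its underside is about 10 cm above the shaker's rim. Keep it level all the way so that the settled samples are not stirred up, leave the beaker, the timer and the filter where they are, and finish still holding the carrier there, level and still.

Things in the scene. Friction and masses are not known exactly. Their poses are not given: they have to be found in the camera images.
- shaker: White vial shaker fixed to the worktop, 164 mm deep (x), 130 mm wide (y). Origin: centre of its underside; x points from its front (dark panel, robot side) to its rear, z up. Panel top 40 mm above the worktop, x -82 to -28 mm, with a display and a grey knob (20 mm wide, 10 mm tall, at x -55, y -49 mm). Behind it the carrier's nest, rim 56 mm above the worktop, centre x +28 mm, y 0.
- nest (a point): Centre of the nest at rim height (shaker frame x 28, y 0, z 56 mm), axes as the shaker.
- release_hole (a point): Centre of the mouth of the round, yellow-ringed release hole, 16 mm across, vertical, in the top of the shaker's dark front panel (shaker frame x -53, y 28, z 40 mm). Red button 13.6 mm across at the bottom, its top 8 mm below the mouth; no finger fits in.
- release (a joint): Travel of the red release button in m: 0 = up, 0.006 = fully down (end stop). It pushes back with 1.5 N at first and 4.5 N at the end, plus up to 1 N of latch friction, and springs up again when let go. The carrier comes free at about 0.0035; press to 0.005 or more and stay there half a second.
- release_top (a point): Centre of the top face of the red release button (moves with it); 32 mm above the worktop when up.
- ejector (a joint): Height of the spring ejector under the carrier in m: 0 = locked down, 0.010 = sprung up and free. Two latches in the nest's side rims hold the carrier down and it cannot be pulled out; pressing the release draws them back and the spring (about 6 N) lifts the carrier past them within 0.5 s. It stays up when the button is let go.
- carrier: Aluminium vial carrier: block 84 (x) x 80 (y) x 22 mm with four bores 25 mm wide and 18 mm deep, steel lugs at its sides, two uprights (x +-37.5 mm) and a blue bar on top; about 0.31 kg with vials. Origin: centre of its underside, 36 mm above the worktop when locked, 46 mm when sprung up; z up, x along the shaker's x. 2 mm of play in the nest.
- carrier_grip (a point): Centre of the blue handle bar, 97 mm above the carrier's underside. The bar runs along the carrier's x between the uprights (70 mm free), is 14 mm wide (y) and 16 mm tall. The vials' caps end 37 mm below the bar's underside.
- screwdriver: Red screwdriver hanging handle up in the stand, 75 g. Round handle 25 mm in diameter, 92 mm long; then a steel shaft 6 mm in diameter, 95 mm long. Origin: centre of the handle's end (uppermost as it hangs, 194 mm above the worktop); z runs from there to the tip, so it points down. The handle's flat shoulder, 92 mm from the origin, rests on the stand's top.
- driver_tip (a point): Tip of the screwdriver's shaft, 187 mm from the origin; 7 mm above the worktop as it hangs.
- tool_stand: Blue sheet-metal tool stand fixed to the worktop, an open bridge 60 (x) x 90 (y) x 102 mm with two upright side cheeks and a top plate 6 mm thick. Origin: centre of its underside.
- stand_hole (a point): Centre of the middle hole (15 mm across, through the top plate) at the top plate's upper face, 102 mm above the worktop. The screwdriver belongs here; the two 9 mm holes 26 mm to either side stay empty.
- vial_a: Sample vial, clear with a white cap, 23 mm in diameter, 48 mm tall, 18 g, loose in one of the carrier's bores. Origin: centre of its underside, 4 mm above the carrier's underside and 21 mm to either side of its middle in x and y (which bore varies).
- vial_b: Sample vial, clear with a blue cap, 23 mm in diameter, 48 mm tall, 18 g, loose in one of the carrier's bores. Origin: centre of its underside, 4 mm above the carrier's underside and 21 mm to either side of its middle in x and y (which bore varies).
- vial_c: Sample vial, amber with a white cap, 23 mm in diameter, 48 mm tall, 18 g, loose in one of the carrier's bores. Origin: centre of its underside, 4 mm above the carrier's underside and 21 mm to either side of its middle in x and y (which bore varies).
- vial_d: Sample vial, clear with a white cap, 23 mm in diameter, 48 mm tall, 18 g, loose in one of the carrier's bores. Origin: centre of its underside, 4 mm above the carrier's underside and 21 mm to either side of its middle in x and y (which bore varies).
- cup: Clear plastic beaker, 76 mm across, 90 mm tall, loose; bystander. Origin: centre of its underside. It and the tool stand stand to the left and right of the shaker, either way round.
- timer: White laboratory timer, 69 x 70 x 34 mm, loose; bystander. Origin: centre of its underside.
- filter: Yellow syringe filter, 27 mm across, 16 mm tall, loose; bystander. Origin: centre of its underside. (Fixed furniture near the work: dissolution tester to the right, y below -0.25 m from x 0.47 m on, 0.26 m tall with a head overhanging above 0.36 m; clear drawer organiser behind the shaker, x above 0.70 m, 0.21 m tall.)
Not all that is in view belongs to the job. Of the things like the screwdriver, leave any that is purple; of the rest the larger one is meant.

How it is judged:
By the outcome, as a careful person would: the job done as asked, in the order asked, and still so for the second after the job is handed in, while the arm keeps its last pose, push and grip.
It also fails if it takes over 70 s, if anything falls off the work surface, if the arm or the gripper's body presses on something with over 40 N, if the wrist force passes 120 N, or if a joint passes its speed limit or range.

## Working session

There is one attempt and no reset: what is moved stays moved. The work goes in short steps, Python scripts to look and compute and a tool call to move; the robot and the scene stay as the last step left them, time stands still between calls to the robot, and variables do not carry over. Pictures are saved under pics/ and viewed, at most 10 in all, crops included, and the job is handed in when it is done.

Besides the shell and the picture viewer there is one more tool, called after "Emit:" as name(argument=value, ...) on one line, values as JSON. jog_arm: Moves the arm, as the interface text tells. Its arguments: {"type":"object","properties":{"commands":{"type":"array","items":{"type":"object","properties":{"travel":{"type":"array","items":{"type":"number"}},"rot":{"type":"array","items":{"type":"number"}},"claw":{"type":"number"}}}},"force":{"type":"number"}},"required":["commands"]}

```bash
mkdir -p pics
cat > h.py <<'E'
import numpy as np, cv2
from workcell import monitor, viewer, workorder
from scipy.spatial.transform import Rotation as Ro
def shot(name,out=None):
    c=viewer.read_camera(name)
    if out: cv2.imwrite('pics/'+out,c['color'])
    np.savez('pics/'+name+'.npz',**c)
    return c
def load(name): return dict(np.load('pics/'+name+'.npz'))
def proj(c,X):
    p=c['camera_matrix']@(c['R']@np.array(X,float)+c['t']); return p[:2]/p[2]
def ray(c,uv):
    d=c['R'].T@np.linalg.solve(c['camera_matrix'],[uv[0],uv[1],1.]); return -c['R'].T@c['t'],d
def plane(c,uv,z):
    o,d=ray(c,uv); return o+d*(z-o[2])/d[2]
def st():
    s=monitor.read_state(); print(s['time'],np.round(s['tool_pos'],4),np.round(s['tcp_rot'],4),np.round(s['wrist_force'],1),s['width'],s['grip_force'],np.round(s['q'],2)); return s
E
python3 - <<'E'
from h import *
a=shot('scene');b=shot('side','side0.png');cv2.imwrite('pics/scene0.png',a['color'])
for c in(a,b): print(-c['R'].T@c['t'],c['R'][2],c['camera_matrix'][0,0])
s=st();print(Ro.from_rotvec(s['tcp_rot']).as_matrix().round(3))
E
```

```text
[-0.18845823  0.80678937  0.92028725] [ 0.59045795 -0.52844685 -0.61000273] 518.5578562242722
[ 0.42487999 -0.75460811  0.68077763] [ 0.12782213  0.84192805 -0.5242315 ] 528.338528205243
0.1 [ 0.1582 -0.6555  0.2301] [-3.1176e+00 -3.7080e-01  3.0000e-04] [-0.2  0.   0.4] 0.9988884686788267 0.0 [-1.37  0.26  1.61  0.    1.27 -0.04]
[[ 0.972  0.235 -0.   ]
 [ 0.235 -0.972  0.002]
 [ 0.    -0.002 -1.   ]]
```

View pics/scene0.png

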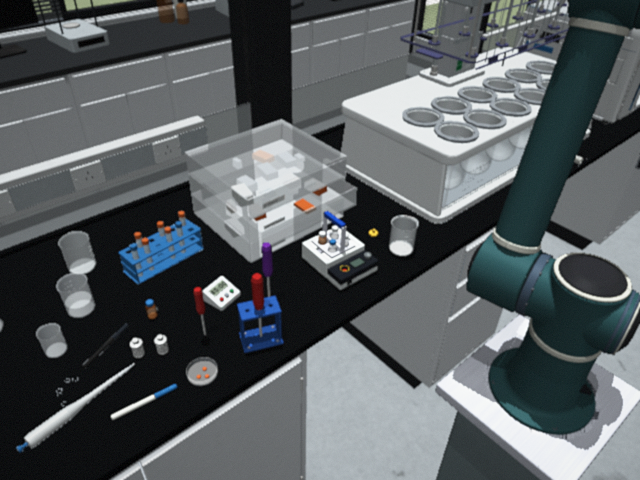

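View pics/side0.png

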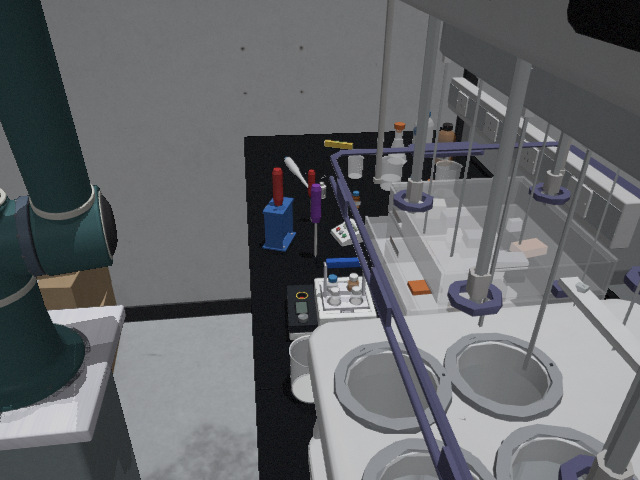

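The scene picture shows the blue stand at (261,325) with the large red handle at (258,292). A smaller red driver is at (199,300) and the purple one at (267,270). The shaker is at (340,258), with its ring at (345,268) and the blue bar at (335,220). The side picture shows the handle at (278,187), the ring at (301,296) and the bar at (345,263).

Run:
```python
from h import *
W={'scene':{'red':(245,270,270,325),'bar':(320,208,350,235),'ring':(333,258,358,278),'stand':(235,290,290,355),'purple':(258,240,276,300)},
'side':{'red':(268,160,290,210),'bar':(322,255,366,272),'ring':(292,288,312,303),'stand':(258,190,300,255),'purple':(305,180,325,225)}}
R={'red':[((0,120,60),(6,255,255)),((174,120,60),(180,255,255))],'bar':[((100,120,60),(125,255,255))],'stand':[((100,120,40),(125,255,255))],'ring':[((10,100,80),(35,255,255))],'purple':[((126,90,40),(160,255,255))]}
P={}
for n in W:
  c=load(n);h=cv2.cvtColor(c['color'],cv2.COLOR_BGR2HSV)
  for k,(x0,y0,x1,y1) in W[n].items():
    m=sum(cv2.inRange(h,*r) for r in R[k])[y0:y1,x0:x1]
    ys,xs=np.nonzero(m);xs=xs+x0;ys=ys+y0
    p=np.c_[xs,ys]; ctr=(p.min(0)+p.max(0))/2; P[n,k]=p.mean(0)
    print(n,k,len(p),p.min(0),p.max(0),p.mean(0).round(1))
    if k in('red','purple'):
      print(' rows', [(y,xs[ys==y].min(),xs[ys==y].max()) for y in range(ys.min(),ys.max()+1,5)])
a,b=load('scene'),load('side')
def tri(p,q):
  o1,d1=ray(a,p);o2,d2=ray(b,q);d1/=np.linalg.norm(d1);d2/=np.linalg.norm(d2)
  t=np.linalg.lstsq(np.c_[d1,-d2],o2-o1,rcond=None)[0];x,y=o1+t[0]*d1,o2+t[1]*d2
  return ((x+y)/2).round(4),np.linalg.norm(x-y).round(4)
for k in('red','bar','ring','purple'): print(k,tri(P['scene',k],P['side',k]))
print('ring on plane',plane(a,P['scene','ring'],.04),plane(b,P['side','ring'],.04))
```

```text
scene red 353 [251 272] [262 309] [257.2 289.6]
 rows [(272, np.int64(256), np.int64(257)), (277, np.int64(252), np.int64(261)), (282, np.int64(251), np.int64(262)), (287, np.int64(252), np.int64(262)), (292, np.int64(253), np.int64(262)), (297, np.int64(253), np.int64(262)), (302, np.int64(254), np.int64(262)), (307, np.int64(256), np.int64(261))]
scene bar 144 [324 211] [345 227] [334.3 219.1]
scene ring 38 [340 265] [349 271] [344.6 268.2]
scene stand 1723 [236 295] [283 352] [259.9 324.5]
scene purple 318 [262 243] [272 299] [266.7 260. ]Traceback (most recent call last):
  File "<stdin>", line 14, in <module>
    return umr_minimum(a, axis, None, out, keepdims, initial, where)
ValueError: zero-size array to reduction operation minimum which has no identity
```

Run:
```python
from h import *
W={'scene':{'red':(245,270,270,325),'bar':(320,208,350,235),'ring':(333,258,358,278),'purple':(258,240,276,275)},
'side':{'red':(268,160,290,210),'bar':(322,255,366,272),'ring':(292,288,312,303),'purple':(305,180,325,225)}}
R={'red':[((0,120,60),(6,255,255)),((174,120,60),(180,255,255))],'bar':[((100,120,60),(125,255,255))],'ring':[((10,100,80),(35,255,255))],'purple':[((126,90,40),(160,255,255))]}
P={}
a,b=load('scene'),load('side')
for n in W:
  c=load(n);h=cv2.cvtColor(c['color'],cv2.COLOR_BGR2HSV)
  for k,(x0,y0,x1,y1) in W[n].items():
    m=sum(cv2.inRange(h,*r) for r in R[k])[y0:y1,x0:x1]
    p=np.argwhere(m)[:,::-1]+[x0,y0]; P[n,k]=p.mean(0)
    print(n,k,len(p),p.min(0),p.max(0),p.mean(0).round(1))
    if k=='bar': v=cv2.fitLine(p.astype(np.float32),2,0,.01,.01).ravel(); q=[plane(c,P[n,k]+s*10*v[:2],.133)[:2] for s in(-1,1)]; d=q[1]-q[0]; print('bar yaw',np.degrees(np.arctan2(d[1],d[0])),plane(c,P[n,k],.133))
def tri(p,q):
  o1,d1=ray(a,p);o2,d2=ray(b,q);d1/=np.linalg.norm(d1);d2/=np.linalg.norm(d2)
  t=np.linalg.lstsq(np.c_[d1,-d2],o2-o1,rcond=None)[0];x,y=o1+t[0]*d1,o2+t[1]*d2
  return ((x+y)/2).round(4),np.linalg.norm(x-y).round(4)
for k in('red','bar','ring','purple'): print(k,tri(P['scene',k],P['side',k]))
print('ring on plane',plane(a,P['scene','ring'],.04),plane(b,P['side','ring'],.04))
```

```text
scene red 353 [251 272] [262 309] [257.2 289.6]
scene bar 144 [324 211] [345 227] [334.3 219.1]
bar yaw -178.68718293248537 [0.59384163 0.05745331 0.133     ]
scene ring 38 [340 265] [349 271] [344.6 268.2]
scene purple 304 [262 243] [272 274] [266.7 259.2]
side red 366 [272 167] [282 205] [277.4 185.4]
side bar 326 [326 257] [360 267] [342.4 262.2]
bar yaw -4.600370493500402 [0.58953296 0.06431296 0.133     ]
side ring 30 [296 292] [307 298] [301.5 295.1]
side purple 381 [310 183] [321 222] [315.5 202.7]
red (array([0.4892, 0.3734, 0.1535]), np.float64(0.0))
bar (array([0.5895, 0.0607, 0.1361]), np.float64(0.0019))
ring (array([0.5131, 0.0922, 0.0406]), np.float64(0.0037))
purple (array([0.5674, 0.2927, 0.1438]), np.float64(0.0025))
ring on plane [0.5113257  0.09191658 0.04      ] [0.5148509  0.09454593 0.04      ]
```

Emit:
jog_arm(commands=[{"travel": [24, -25, -3], "claw": 0}, {"travel": [24, -25, -3]}, {"travel": [24, -25, -3]}, {"travel": [24, -25, -3]}, {"travel": [24, -25, -3]}])

```text
$.commands[0]: bad value
```

Emit:
jog_arm(commands=[{"travel": [24, -25, -3]}, {"travel": [24, -25, -3]}, {"travel": [24, -25, -3]}, {"travel": [24, -25, -3]}, {"travel": [24, -25, -3]}])

```text
$.commands[0]: bad value
```

Emit:
jog_arm(commands=[{"travel": [24, -25, -3]}, {"travel": [24, -25, -3]}, {"travel": [24, -25, -3]}, {"travel": [24, -25, -3]}, {"travel": [24, -25, -3]}])

```text
$.commands[0]: bad value
```

Emit:
jog_arm(commands=[{"travel": [15, -36, 0]}, {"travel": [15, -36, 0]}, {"travel": [15, -36, 0]}, {"travel": [15, -36, 0]}, {"travel": [15, -36, 0]}])

```text
$.commands[0]: bad value
```

Emit:
jog_arm(commands=[{"travel": [24, -25, -3], "rot": [0, 0, 0], "claw": 0}, {"travel": [24, -25, -3], "rot": [0, 0, 0], "claw": 0}, {"travel": [24, -25, -3], "rot": [0, 0, 0], "claw": 0}, {"travel": [24, -25, -3], "rot": [0, 0, 0], "claw": 0}, {"travel": [24, -25, -3], "rot": [0, 0, 0], "claw": 0}])

```text
time: 0.6
tool_pos: [0.246, -0.5049, 0.2458]
tcp_rot: [-3.119, -0.37, 0.0]
wrist_force: [1.2, -1.1, 0.1]
width: 0.999
grip_force: 0.0
```

Emit:
jog_arm(commands=[{"travel": [24, -25, -3], "rot": [0, 0, 0], "claw": 0}, {"travel": [24, -25, -3], "rot": [0, 0, 0], "claw": 0}, {"travel": [24, -25, -3], "rot": [0, 0, 0], "claw": 0}, {"travel": [24, -25, -3], "rot": [0, 0, 0], "claw": 0}, {"travel": [24, -25, -3], "rot": [0, 0, 0], "claw": 0}])

```text
time: 1.1
tool_pos: [0.3332, -0.3553, 0.2609]
tcp_rot: [-3.119, -0.371, 0.0]
wrist_force: [0.8, -0.3, -0.4]
width: 1.003
grip_force: 0.0
```

Emit:
jog_arm(commands=[{"travel": [24, -25, -3], "rot": [0, 0, 0], "claw": 0}, {"travel": [24, -25, -3], "rot": [0, 0, 0], "claw": 0}, {"travel": [24, -25, -3], "rot": [0, 0, 0], "claw": 0}, {"travel": [24, -25, -3], "rot": [0, 0, 0], "claw": 0}, {"travel": [24, -25, -3], "rot": [0, 0, 0], "claw": 0}])

```text
time: 1.6
tool_pos: [0.4205, -0.2057, 0.276]
tcp_rot: [-3.119, -0.371, 0.001]
wrist_force: [1.3, 0.3, -0.5]
width: 0.998
grip_force: 0.0
```

Emit:
jog_arm(commands=[{"travel": [15, -36, 0], "rot": [0, 0, 0], "claw": 0}, {"travel": [15, -36, 0], "rot": [0, 0, 0], "claw": 0}, {"travel": [15, -36, 0], "rot": [0, 0, 0], "claw": 0}, {"travel": [15, -36, 0], "rot": [0, 0, 0], "claw": 0}, {"travel": [15, -36, 0], "rot": [0, 0, 0], "claw": 0}])

```text
time: 2.1
tool_pos: [0.4507, -0.013, 0.2759]
tcp_rot: [-3.12, -0.371, 0.0]
wrist_force: [-0.3, 0.4, 0.0]
width: 1.001
grip_force: 0.0
```

Emit:
jog_arm(commands=[{"travel": [0, -36, 0], "rot": [0, 0, 0], "claw": 0}, {"travel": [0, -36, 0], "rot": [0, 0, 0], "claw": 0}, {"travel": [0, 0, 0], "rot": [0, 0, 0], "claw": 0}, {"travel": [0, 0, 0], "rot": [0, 0, 0], "claw": 0}, {"travel": [0, 0, 0], "rot": [0, 0, 0], "claw": 0}])

```text
time: 2.6
tool_pos: [0.4341, 0.0548, 0.2761]
tcp_rot: [3.119, 0.37, -0.0]
wrist_force: [0.2, 0.0, -0.1]
width: 1.002
grip_force: 0.0
```

Run:
```python
from h import *
c=shot('wrist','wrist0.png');s=st()
print(-c['R'].T@c['t'],c['R'],c['camera_matrix'])
print(proj(c,[.513,.092,.04]),proj(c,[.59,.061,.141]))
```

```text
2.65 [0.4342 0.0545 0.2761] [ 3.1194e+00  3.6920e-01 -4.0000e-04] [ 0.5  0.9 -0.7] 0.9996381975357259 0.0 [ 0.07 -0.23  2.02 -0.    1.35  1.4 ]
[0.50505647 0.07122159 0.41975257] [[ 0.23374733 -0.97229688  0.00098357]
 [-0.93090893 -0.22350513  0.2888841 ]
 [-0.28066128 -0.06844151 -0.95736357]] [[404.35481893   0.         319.42367844]
 [  0.         404.35481893 230.7610927 ]
 [  0.           0.           1.        ]]
[298.39249339  93.98380452] [368.39810894 -30.23611883]
```

View pics/wrist0.png

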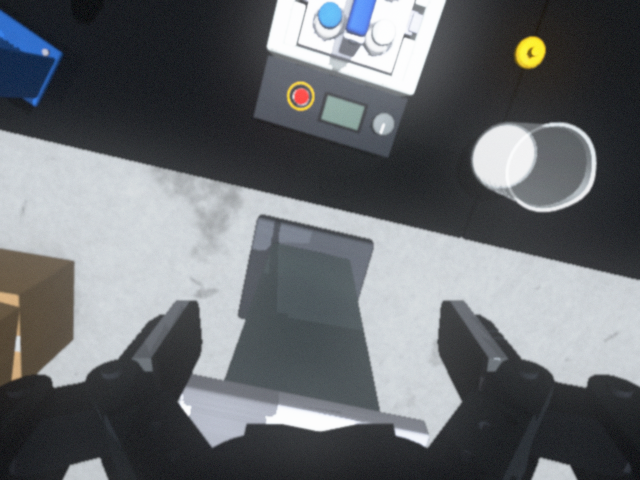

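The wrist picture shows the yellow ring with its red button at (301,96) and the grey knob at (383,124). The panel's front edge runs from (255,118) to (388,157), the bar is at (362,12), and the stand's top is at upper left.

Run:
```python
from h import *
c=load('wrist');h=cv2.cvtColor(c['color'],cv2.COLOR_BGR2HSV)
m=cv2.inRange(h,(15,120,100),(35,255,255));m[:,400:]=0;m[:70]=0;m[130:]=0
p=cv2.findNonZero(m);ctr,r=cv2.minEnclosingCircle(p);print(ctr,r)
H=plane(c,ctr,.04);print('hole',H)
K=plane(c,(383,124),.05);print('knob',K)
A,B=plane(c,(255,118),.04),plane(c,(388,157),.04);d=A-B
print(A,B,np.linalg.norm(d),'yaw',np.degrees(np.arctan2(-d[0],d[1])))
d=H-K;print('knob-hole',np.linalg.norm(d[:2]),np.degrees(np.arctan2(-d[0],d[1])),'expected 77', np.degrees(np.arctan2(-2,77)))
```

```text
(300.0, 95.875) 14.440170288085938
hole [0.51177606 0.09025704 0.04      ]
knob [0.50572795 0.01315384 0.05      ]
[0.48372778 0.12565496 0.04      ] [ 0.47828086 -0.00118961  0.04      ] 0.12696146982761297 yaw -2.4588653485833363
knob-hole 0.07734004930463555 -4.485194493354177 expected 77 -1.4878675288277787
```

Emit:
jog_arm(commands=[{"travel": [9, -30, 0], "rot": [0, 0, 0], "claw": 0}, {"travel": [9, -30, 0], "rot": [0, 0, 0], "claw": 0}, {"travel": [9, -30, 0], "rot": [0, 0, 0], "claw": 0}, {"travel": [9, -30, 0], "rot": [0, 0, 0], "claw": 0}, {"travel": [9, -30, 0], "rot": [0, 0, 0], "claw": 0}])

```text
time: 3.15
tool_pos: [0.4434, 0.2117, 0.2762]
tcp_rot: [3.12, 0.367, 0.0]
wrist_force: [0.7, 0.7, -0.7]
width: 1.0
grip_force: 0.0
```

Emit:
jog_arm(commands=[{"travel": [9, -30, 0], "rot": [0, 0, 0], "claw": 0}, {"travel": [9, -30, 0], "rot": [0, 0, 0], "claw": 0}, {"travel": [9, -30, 0], "rot": [0, 0, 0], "claw": 0}, {"travel": [9, -30, 0], "rot": [0, 0, 0], "claw": 0}, {"travel": [9, -27, 0], "rot": [0, 0, 0], "claw": 0}])

```text
time: 3.65
tool_pos: [0.453, 0.3655, 0.276]
tcp_rot: [3.12, 0.368, -0.0]
wrist_force: [0.9, -0.1, 0.6]
width: 1.003
grip_force: 0.0
```

Emit:
jog_arm(commands=[{"travel": [0, 0, 0], "rot": [0, 0, 0], "claw": 0}, {"travel": [0, 0, 0], "rot": [0, 0, 0], "claw": 0}, {"travel": [0, 0, 0], "rot": [0, 0, 0], "claw": 0}, {"travel": [0, 0, 0], "rot": [0, 0, 0], "claw": 0}, {"travel": [0, 0, 0], "rot": [0, 0, 0], "claw": 0}])

```text
time: 4.15
tool_pos: [0.4522, 0.3642, 0.2765]
tcp_rot: [-3.12, -0.369, -0.0]
wrist_force: [-0.9, 0.3, 0.5]
width: 0.999
grip_force: 0.0
```

Run:
```python
from h import *
c=shot('wrist','wrist1.png');s=st()
h=cv2.cvtColor(c['color'],cv2.COLOR_BGR2HSV)
m=cv2.inRange(h,(0,120,60),(6,255,255))|cv2.inRange(h,(174,120,60),(180,255,255))
for q in cv2.findContours(m,0,1)[0]:
  if cv2.contourArea(q)>60: print(cv2.boundingRect(q),cv2.minEnclosingCircle(q))
print(proj(c,[.489,.373,.194]),proj(c,[.489,.373,.102]))
```

```text
4.2 [0.4521 0.3644 0.2765] [-3.1197e+00 -3.6930e-01 -5.0000e-04] [-0.1 -0.   0.2] 1.001403729935588 0.0 [ 0.64  0.06  1.75 -0.    1.33  1.97]
(604, 188, 11, 14) ((608.5, 194.0), 7.500100135803223)
(302, 162, 34, 34) ((318.662353515625, 177.87269592285156), 17.207897186279297)
(199, 0, 41, 21) ((218.6481475830078, 5.518518447875977), 20.408523559570312)
[318.11567421 174.00388154] [318.4182573 155.8132797]
```

View pics/wrist1.png

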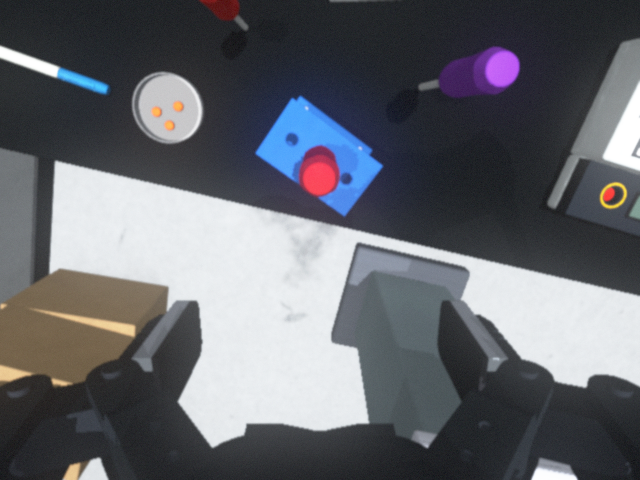

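The wrist picture shows the red handle's end at (319,177) and the stand's plate with its side holes at (292,139) and (347,178). The purple driver is well clear at (495,70).

Emit:
jog_arm(commands=[{"travel": [18, 0, 0], "rot": [0, 0, 0], "claw": 0}, {"travel": [18, 0, 0], "rot": [0, 0, 0], "claw": 0}, {"travel": [0, 0, 20], "rot": [0, 0, 0], "claw": 0}, {"travel": [0, 0, 25], "rot": [0, 0, 0], "claw": 0}, {"travel": [0, 0, 25], "rot": [0, 0, 0], "claw": 0}])

```text
time: 4.7
tool_pos: [0.4875, 0.3735, 0.2062]
tcp_rot: [-3.119, -0.37, -0.002]
wrist_force: [0.6, 0.7, -1.7]
width: 0.999
grip_force: 0.0
```

Emit:
jog_arm(commands=[{"travel": [0, 0, 25], "rot": [0, 0, 0], "claw": 0}, {"travel": [0, 0, 25], "rot": [0, 0, 0], "claw": 0}, {"travel": [0, 0, 16], "rot": [0, 0, 0], "claw": 0}, {"travel": [0, 0, 0], "rot": [0, 0, 0], "claw": 0}, {"travel": [0, 0, 0], "rot": [0, 0, 0], "claw": 0}])

```text
time: 5.2
tool_pos: [0.4872, 0.3737, 0.1408]
tcp_rot: [-3.119, -0.371, -0.0]
wrist_force: [-0.2, -0.6, 1.0]
width: 1.003
grip_force: 0.0
```

Emit:
jog_arm(commands=[{"travel": [0, 0, 0], "rot": [0, 0, 0], "claw": 255}, {"travel": [0, 0, 0], "rot": [0, 0, 0], "claw": 255}, {"travel": [0, 0, 0], "rot": [0, 0, 0], "claw": 255}, {"travel": [0, 0, 0], "rot": [0, 0, 0], "claw": 255}, {"travel": [0, 0, 0], "rot": [0, 0, 0], "claw": 255}], force=60)

```text
time: 5.7
tool_pos: [0.4873, 0.3739, 0.1411]
tcp_rot: [-3.119, -0.371, -0.002]
wrist_force: [-0.8, -0.3, 3.9]
width: 0.282
grip_force: 58.7
```

Emit:
jog_arm(commands=[{"travel": [0, 0, 0], "rot": [0, 0, 0], "claw": 255}, {"travel": [0, 0, 0], "rot": [0, 0, 0], "claw": 255}, {"travel": [0, 0, 0], "rot": [0, 0, 0], "claw": 255}, {"travel": [0, 0, 0], "rot": [0, 0, 0], "claw": 255}, {"travel": [0, 0, 0], "rot": [0, 0, 0], "claw": 255}], force=60)

```text
time: 6.2
tool_pos: [0.4873, 0.3739, 0.1411]
tcp_rot: [-3.119, -0.371, -0.001]
wrist_force: [-1.8, -0.3, 5.4]
width: 0.284
grip_force: 58.8
```

Emit:
jog_arm(commands=[{"travel": [0, 0, -20], "rot": [0, 0, 0], "claw": 255}, {"travel": [0, 0, -25], "rot": [0, 0, 0], "claw": 255}, {"travel": [0, 0, -25], "rot": [0, 0, 0], "claw": 255}, {"travel": [0, 0, -25], "rot": [0, 0, 0], "claw": 255}, {"travel": [0, 0, -20], "rot": [0, 0, 0], "claw": 255}])

```text
time: 6.7
tool_pos: [0.4868, 0.3736, 0.2559]
tcp_rot: [3.12, 0.371, -0.0]
wrist_force: [0.3, 0.1, -0.9]
width: 0.282
grip_force: 58.7
```

Emit:
jog_arm(commands=[{"travel": [-4, 28, 0], "rot": [0, 0, 0], "claw": 255}, {"travel": [-4, 28, 0], "rot": [0, 0, 0], "claw": 255}, {"travel": [-4, 28, 0], "rot": [0, 0, 0], "claw": 255}, {"travel": [-4, 28, 0], "rot": [0, 0, 0], "claw": 255}, {"travel": [-4, 28, 0], "rot": [0, 0, 0], "claw": 255}])

```text
time: 7.2
tool_pos: [0.4998, 0.2316, 0.2542]
tcp_rot: [3.119, 0.372, -0.002]
wrist_force: [0.5, -0.9, -0.4]
width: 0.286
grip_force: 58.9
```

Emit:
jog_arm(commands=[{"travel": [-5, 28, 8], "rot": [0, 0, 0], "claw": 255}, {"travel": [-5, 28, 8], "rot": [0, 0, 0], "claw": 255}, {"travel": [-4, 28, 10], "rot": [0, 0, 0], "claw": 255}, {"travel": [-4, 28, 10], "rot": [0, 0, 0], "claw": 255}, {"travel": [-5, 28, 10], "rot": [0, 0, 0], "claw": 255}])

```text
time: 7.7
tool_pos: [0.5103, 0.0902, 0.208]
tcp_rot: [3.12, 0.371, -0.002]
wrist_force: [0.6, 0.0, -0.3]
width: 0.28
grip_force: 58.9
```

Emit:
jog_arm(commands=[{"travel": [0, 0, 8], "rot": [0, 0, 0], "claw": 255}, {"travel": [0, 0, 0], "rot": [0, 0, 0], "claw": 255}, {"travel": [0, 0, 0], "rot": [0, 0, 0], "claw": 255}, {"travel": [0, 0, 0], "rot": [0, 0, 0], "claw": 255}, {"travel": [0, 0, 0], "rot": [0, 0, 0], "claw": 255}])

```text
time: 8.2
tool_pos: [0.5112, 0.0923, 0.2019]
tcp_rot: [-3.119, -0.373, -0.002]
wrist_force: [-0.4, -0.7, -1.3]
width: 0.283
grip_force: 59.0
```

Run:
```python
from h import *
s=st();t=s['tool_pos']
ims=[]
for n in('wrist','scene','side'):
  c=shot(n); tip=[t[0],t[1],t[2]-.134]
  p=proj(c,tip);q=proj(c,[.512,.0905,.04]);print(n,p,q)
  x,y=(proj(c,[.512,.0905,.05])).astype(int);w=40 if n!='wrist' else 100
  y0=max(0,y-w);x0=max(0,x-w)
  im=c['color'][y0:y0+2*w,x0:x0+2*w];print(n,'crop origin',x0,y0,'scale',266/(2*w))
  ims.append(cv2.resize(im,(266,int(266*im.shape[0]/im.shape[1])),interpolation=cv2.INTER_CUBIC)[:266])
ims=[cv2.copyMakeBorder(i,0,266-i.shape[0],0,0,0) for i in ims]
cv2.imwrite('pics/tip1.png',np.hstack(ims))
```

```text
8.2 [0.5112 0.0923 0.2019] [-3.1192e+00 -3.7310e-01 -1.7000e-03] [-0.4 -0.7 -1.3] 0.28304901167089475 58.9529550075531 [ 0.13 -0.01  1.97  0.    1.18  1.46]
wrist [318.28446578 216.22957834] [320.87209421 206.63646127]
wrist crop origin 220 109 scale 1.33
scene [345.0669615  260.02284838] [344.80293732 267.84204162]
scene crop origin 305 224 scale 3.325
side [299.71246547 284.55655774] [300.30340394 296.37757813]
side crop origin 260 252 scale 3.325
```

View pics/tip1.png

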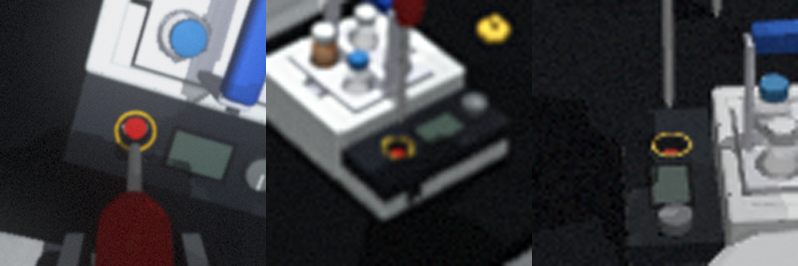

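The crops show the tip hanging 28 mm over the panel, about 1–2 mm towards the robot and left of the ring's centre. That fits inside the 5 mm play after a small correction.

Emit:
jog_arm(commands=[{"travel": [1.2, 1.6, 0], "rot": [0, 0, 0], "claw": 255}, {"travel": [0, 0, 10], "rot": [0, 0, 0], "claw": 255}, {"travel": [0, 0, 10], "rot": [0, 0, 0], "claw": 255}, {"travel": [0, 0, 10], "rot": [0, 0, 0], "claw": 255}, {"travel": [0, 0, 4], "rot": [0, 0, 0], "claw": 255}])

```text
time: 8.85
tool_pos: [0.511, 0.0899, 0.1651]
tcp_rot: [3.12, 0.371, -0.005]
wrist_force: [-0.3, 0.4, 2.4]
width: 0.286
grip_force: 59.1
```

Emit:
jog_arm(commands=[{"travel": [0, 0, 2], "rot": [0, 0, 0], "claw": 255}, {"travel": [0, 0, 2], "rot": [0, 0, 0], "claw": 255}, {"travel": [0, 0, 1], "rot": [0, 0, 0], "claw": 255}, {"travel": [0, 0, 1], "rot": [0, 0, 0], "claw": 255}, {"travel": [0, 0, 0], "rot": [0, 0, 0], "claw": 255}])

```text
time: 9.35
tool_pos: [0.5123, 0.0901, 0.1614]
tcp_rot: [-3.12, -0.371, 0.0]
wrist_force: [-1.6, -0.8, 2.7]
width: 0.281
grip_force: 59.2
```

Emit:
jog_arm(commands=[{"travel": [0, 0, 0.7], "rot": [0, 0, 0], "claw": 255}, {"travel": [0, 0, 0.7], "rot": [0, 0, 0], "claw": 255}, {"travel": [0, 0, 0.3], "rot": [0, 0, 0], "claw": 255}, {"travel": [0, 0, 0], "rot": [0, 0, 0], "claw": 255}, {"travel": [0, 0, 0], "rot": [0, 0, 0], "claw": 255}])

```text
time: 9.85
tool_pos: [0.5125, 0.0902, 0.1599]
tcp_rot: [-3.12, -0.371, -0.001]
wrist_force: [-2.3, 0.5, 5.5]
width: 0.283
grip_force: 59.3
```

Emit:
jog_arm(commands=[{"travel": [0, 0, 0], "rot": [0, 0, 0], "claw": 255}, {"travel": [0, 0, 0], "rot": [0, 0, 0], "claw": 255}, {"travel": [0, 0, 0], "rot": [0, 0, 0], "claw": 255}, {"travel": [0, 0, 0], "rot": [0, 0, 0], "claw": 255}, {"travel": [0, 0, 0], "rot": [0, 0, 0], "claw": 255}])

```text
time: 10.35
tool_pos: [0.5125, 0.0901, 0.1599]
tcp_rot: [-3.12, -0.371, -0.001]
wrist_force: [-1.9, 0.4, 5.2]
width: 0.284
grip_force: 59.3
```

Run:
```python
from h import *
st();b0=load('side');b=shot('side');a=shot('scene')
def bar(c,x0,y0,x1,y1):
  m=cv2.inRange(cv2.cvtColor(c['color'],cv2.COLOR_BGR2HSV),(100,120,60),(125,255,255))[y0:y1,x0:x1]
  p=np.argwhere(m)[:,::-1]+[x0,y0];return p.mean(0),len(p)
print('before',bar(b0,322,240,372,275),'after',bar(b,322,240,372,275))
print('predicted locked/up',proj(b,[.591,.059,.133]),proj(b,[.591,.059,.143]))
```

```text
10.35 [0.5125 0.0901 0.1599] [-3.1196e+00 -3.7110e-01 -5.0000e-04] [-1.9  0.4  5.2] 0.28360603155385994 59.26218867301941 [0.13 0.03 2.01 0.   1.1  1.46]
before (array([342.2265861 , 262.42296073]), 331) after (array([340.975     , 259.64166667]), 360)
predicted locked/up [343.64237894 263.73875744] [343.84459269 259.27810205]
```

Run:
```python
from h import *
b=load('side')
m=cv2.inRange(cv2.cvtColor(b['color'],cv2.COLOR_BGR2HSV),(100,120,60),(125,255,255))
for y1 in(264,266,268,270,275):
  p=np.argwhere(m[240:y1,322:372])[:,::-1]+[322,240];print(y1,p.mean(0),len(p),p.min(0),p.max(0))
```

```text
264 [342.15506329 257.88924051] 316 [326 253] [365 263]
266 [342.15506329 257.88924051] 316 [326 253] [365 263]
268 [342.15506329 257.88924051] 316 [326 253] [365 263]
270 [342.15506329 257.88924051] 316 [326 253] [365 263]
275 [340.975      259.64166667] 360 [326 253] [365 274]
```

The bar rose 4.5 px, which is the expected 10 mm, so the carrier is free. Now I take the driver back.

Emit:
jog_arm(commands=[{"travel": [0, 0, -10], "rot": [0, 0, 0], "claw": 255}, {"travel": [0, 0, -20], "rot": [0, 0, 0], "claw": 255}, {"travel": [0, 0, -22], "rot": [0, 0, 0], "claw": 255}, {"travel": [0, 0, -22], "rot": [0, 0, 0], "claw": 255}, {"travel": [0, 0, -22], "rot": [0, 0, 0], "claw": 255}])

```text
time: 10.95
tool_pos: [0.513, 0.0901, 0.2566]
tcp_rot: [3.119, 0.371, 0.003]
wrist_force: [0.4, 0.7, -2.0]
width: 0.283
grip_force: 59.1
```

Emit:
jog_arm(commands=[{"travel": [4, -26, 0], "rot": [0, 0, 0], "claw": 255}, {"travel": [4, -28, 0], "rot": [0, 0, 0], "claw": 255}, {"travel": [4, -28, 0], "rot": [0, 0, 0], "claw": 255}, {"travel": [4, -28, 0], "rot": [0, 0, 0], "claw": 255}, {"travel": [4, -30, 0], "rot": [0, 0, 0], "claw": 255}])

```text
time: 11.45
tool_pos: [0.4996, 0.232, 0.2558]
tcp_rot: [-3.119, -0.37, -0.003]
wrist_force: [1.2, 0.4, 0.3]
width: 0.281
grip_force: 59.1
```

Emit:
jog_arm(commands=[{"travel": [5, -30, 0], "rot": [0, 0, 0], "claw": 255}, {"travel": [5, -30, 0], "rot": [0, 0, 0], "claw": 255}, {"travel": [4, -28, 0], "rot": [0, 0, 0], "claw": 255}, {"travel": [4, -28, 0], "rot": [0, 0, 0], "claw": 255}, {"travel": [4, -26, 0], "rot": [0, 0, 0], "claw": 255}])

```text
time: 11.95
tool_pos: [0.4874, 0.3758, 0.2557]
tcp_rot: [-3.119, -0.372, -0.003]
wrist_force: [0.3, -0.3, -1.1]
width: 0.284
grip_force: 59.1
```

Emit:
jog_arm(commands=[{"travel": [0, 0, 0], "rot": [0, 0, 0], "claw": 255}, {"travel": [0, 0, 0], "rot": [0, 0, 0], "claw": 255}, {"travel": [0, 0, 0], "rot": [0, 0, 0], "claw": 255}, {"travel": [0, 0, 0], "rot": [0, 0, 0], "claw": 255}, {"travel": [0, 0, 0], "rot": [0, 0, 0], "claw": 255}])

```text
time: 12.45
tool_pos: [0.4873, 0.3733, 0.2557]
tcp_rot: [-3.12, -0.369, -0.0]
wrist_force: [-0.5, 0.1, 0.5]
width: 0.284
grip_force: 59.2
```

Run:
```python
from h import *
s=st();t=s['tool_pos'];M=Ro.from_rotvec(s['tcp_rot']).as_matrix()
print('to go (tool mm)',M.T@(np.array([.4873,.3739,.1411])-t)*1000)
ims=[]
for n in('wrist','scene','side'):
  c=shot(n);print(n,'tip pred',proj(c,[t[0],t[1],t[2]-.134]),'hole pred',proj(c,[.488,.3735,.102]))
  x,y=proj(c,[.488,.3735,.11]).astype(int);w=40 if n!='wrist' else 70
  x0,y0=x-w,y-w;print(x0,y0,266/(2*w))
  ims.append(cv2.resize(c['color'][y0:y0+2*w,x0:x0+2*w],(266,266),interpolation=cv2.INTER_CUBIC))
cv2.imwrite('pics/tip2.png',np.hstack(ims))
```

```text
12.45 [0.4873 0.3733 0.2557] [-3.1198e+00 -3.6930e-01 -4.0000e-04] [-0.5  0.1  0.5] 0.2843164423134373 59.189820885658264 [ 0.61  0.14  1.71 -0.    1.29  1.95]
to go (tool mm) [ 7.42511849e-02 -6.14777277e-01  1.14616821e+02]
wrist tip pred [318.30271715 216.07940111] hole pred [318.2761374  208.57859515]
248 141 1.9
scene tip pred [258.55616528 300.72673427] hole pred [258.75753504 307.06589921]
218 264 3.325
side tip pred [277.03391177 197.70593929] hole pred [277.53771331 205.08314289]
237 162 3.325
```

View pics/tip2.png

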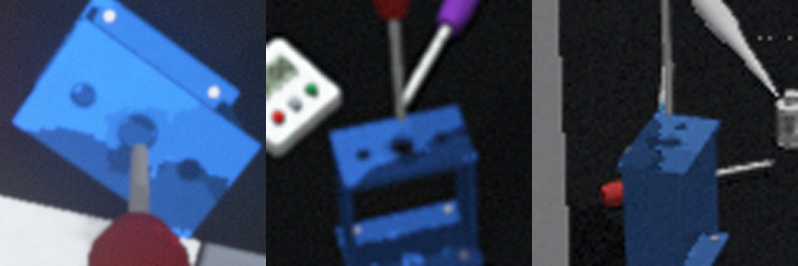

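The crops show the tip centred above the middle hole to about 1 mm, with the two small side holes empty. I lower it now.

Emit:
jog_arm(commands=[{"travel": [0, 0, 10], "rot": [0, 0, 0], "claw": 255}, {"travel": [0, 0, 20], "rot": [0, 0, 0], "claw": 255}, {"travel": [0, 0, 20], "rot": [0, 0, 0], "claw": 255}, {"travel": [0, 0, 20], "rot": [0, 0, 0], "claw": 255}, {"travel": [0, 0, 20], "rot": [0, 0, 0], "claw": 255}])

```text
time: 13.1
tool_pos: [0.4867, 0.3738, 0.164]
tcp_rot: [3.119, 0.371, -0.001]
wrist_force: [1.2, 0.2, -1.1]
width: 0.28
grip_force: 59.2
```

Emit:
jog_arm(commands=[{"travel": [0, 0, 14], "rot": [0, 0, 0], "claw": 255}, {"travel": [0, 0, 6], "rot": [0, 0, 0], "claw": 255}, {"travel": [0, 0, 3.5], "rot": [0, 0, 0], "claw": 255}, {"travel": [0, 0, 0], "rot": [0, 0, 0], "claw": 255}, {"travel": [0, 0, 0], "rot": [0, 0, 0], "claw": 255}])

```text
time: 13.6
tool_pos: [0.4877, 0.3746, 0.1432]
tcp_rot: [-3.119, -0.371, -0.003]
wrist_force: [0.8, -0.6, -0.4]
width: 0.282
grip_force: 59.2
```

Emit:
jog_arm(commands=[{"travel": [0, 0, 1.5], "rot": [0, 0, 0], "claw": 255}, {"travel": [0, 0, 0.5], "rot": [0, 0, 0], "claw": 255}, {"travel": [0, 0, 0], "rot": [0, 0, 0], "claw": 255}, {"travel": [0, 0, 0], "rot": [0, 0, 0], "claw": 200}, {"travel": [0, 0, 0], "rot": [0, 0, 0], "claw": 120}])

```text
time: 14.1
tool_pos: [0.4872, 0.3742, 0.1403]
tcp_rot: [-3.119, -0.371, -0.001]
wrist_force: [0.8, -0.0, -0.4]
width: 0.44
grip_force: 0.0
```

Emit:
jog_arm(commands=[{"travel": [0, 0, 0], "rot": [0, 0, 0], "claw": 60}, {"travel": [0, 0, 0], "rot": [0, 0, 0], "claw": 0}, {"travel": [0, 0, 0], "rot": [0, 0, 0], "claw": 0}, {"travel": [0, 0, 0], "rot": [0, 0, 0], "claw": 0}, {"travel": [0, 0, 0], "rot": [0, 0, 0], "claw": 0}])

```text
time: 14.6
tool_pos: [0.487, 0.3741, 0.1399]
tcp_rot: [3.119, 0.371, -0.0]
wrist_force: [-0.7, -0.4, -0.6]
width: 0.995
grip_force: 0.0
```

Emit:
jog_arm(commands=[{"travel": [0, 0, 0], "rot": [0, 0, 0], "claw": 0}, {"travel": [0, 0, -15], "rot": [0, 0, 0], "claw": 0}, {"travel": [0, 0, -25], "rot": [0, 0, 0], "claw": 0}, {"travel": [0, 0, -35], "rot": [0, 0, 0], "claw": 0}, {"travel": [0, 0, -35], "rot": [0, 0, 0], "claw": 0}])

```text
time: 15.1
tool_pos: [0.4868, 0.374, 0.252]
tcp_rot: [3.12, 0.371, -0.0]
wrist_force: [1.3, 0.3, 0.0]
width: 0.998
grip_force: 0.0
```

Run:
```python
from h import *
st();R=[((0,120,60),(6,255,255)),((174,120,60),(180,255,255))]
for n,(x0,y0,x1,y1) in {'scene':(245,260,270,325),'side':(268,150,290,212)}.items():
  c=shot(n);h=cv2.cvtColor(c['color'],cv2.COLOR_BGR2HSV)
  p=np.argwhere(sum(cv2.inRange(h,*r) for r in R)[y0:y1,x0:x1])[:,::-1]+[x0,y0];print(n,len(p),p.min(0),p.max(0),p.mean(0))
```

```text
15.1 [0.4868 0.374  0.252 ] [ 3.1196e+00  3.7110e-01 -2.0000e-04] [1.3 0.3 0. ] 0.9975712755718765 0.0 [0.61 0.14 1.72 0.   1.29 1.95]
scene 344 [251 273] [262 309] [256.72674419 290.58430233]
side 357 [272 168] [282 205] [277.45938375 185.66666667]
```

The driver hangs exactly where it was at the start. Next is the carrier.

Emit:
jog_arm(commands=[{"travel": [-3, 30, 0], "rot": [0, 0, 0], "claw": 0}, {"travel": [-3, 32, 0], "rot": [0, 0, 0], "claw": 0}, {"travel": [-3, 32, 0], "rot": [0, 0, 0], "claw": 0}, {"travel": [-3, 32, 0], "rot": [0, 0, 0], "claw": 0}, {"travel": [-3, 32, 0], "rot": [0, 0, 0], "claw": 0}])

```text
time: 15.7
tool_pos: [0.5094, 0.2158, 0.2505]
tcp_rot: [-3.119, -0.372, -0.001]
wrist_force: [-0.6, 0.2, -0.3]
width: 0.997
grip_force: 0.0
```

Emit:
jog_arm(commands=[{"travel": [-3, 32, 0], "rot": [0, 0, 0], "claw": 0}, {"travel": [-3, 32, 0], "rot": [0, 0, 0], "claw": 0}, {"travel": [-3, 32, 0], "rot": [0, 0, 0], "claw": 0}, {"travel": [-4, 32, 0], "rot": [0, 0, 0], "claw": 0}, {"travel": [-4, 29, 0], "rot": [0, 0, 0], "claw": 0}])

```text
time: 16.2
tool_pos: [0.5298, 0.0589, 0.2506]
tcp_rot: [3.119, 0.371, 0.001]
wrist_force: [0.5, 0.8, 0.0]
width: 1.001
grip_force: 0.0
```

Emit:
jog_arm(commands=[{"travel": [0, 0, 0], "rot": [0, 0, 5.5], "claw": 0}, {"travel": [0, 0, 0], "rot": [0, 0, 5.5], "claw": 0}, {"travel": [0, 0, 0], "rot": [0, 0, 5.5], "claw": 0}, {"travel": [0, 0, 0], "rot": [0, 0, 0], "claw": 0}, {"travel": [0, 0, 0], "rot": [0, 0, 0], "claw": 0}])

```text
time: 16.7
tool_pos: [0.5298, 0.0604, 0.2503]
tcp_rot: [-3.141, 0.077, -0.0]
wrist_force: [0.4, 0.2, -0.9]
width: 0.999
grip_force: 0.0
```

Emit:
jog_arm(commands=[{"travel": [0, 0, 0], "rot": [0, 0, 0], "claw": 0}, {"travel": [0, 0, 0], "rot": [0, 0, 0], "claw": 0}, {"travel": [0, 0, 0], "rot": [0, 0, 0], "claw": 0}, {"travel": [0, 0, 0], "rot": [0, 0, 0], "claw": 0}, {"travel": [0, 0, 0], "rot": [0, 0, 0], "claw": 0}])

```text
time: 17.2
tool_pos: [0.5298, 0.0604, 0.25]
tcp_rot: [-3.141, 0.08, 0.0]
wrist_force: [0.2, -1.4, 0.4]
width: 1.002
grip_force: 0.0
```

Run:
```python
from h import *
s=st();t=s['tool_pos'];M=Ro.from_rotvec(s['tcp_rot']).as_matrix();print('yaw',np.degrees(np.arctan2(M[1,0],M[0,0])))
c=shot('wrist','wrist2.png');h=cv2.cvtColor(c['color'],cv2.COLOR_BGR2HSV)
print('pred',proj(c,[.5915,.0586,.151]))
m=cv2.inRange(h,(108,150,60),(125,255,255))
for q in cv2.findContours(m,0,1)[0]:
  if cv2.contourArea(q)>300:
    r=cv2.minAreaRect(q);print(cv2.boundingRect(q),r)
    b=cv2.boxPoints(r);P=np.array([plane(c,p,.151) for p in b]);e=[P[1]-P[0],P[2]-P[1]]
    print(P.mean(0),[(np.linalg.norm(v).round(4),np.degrees(np.arctan2(v[1],v[0])).round(1)) for v in e])
```

```text
17.2 [0.5298 0.0604 0.25  ] [-3.1406e+00  7.9900e-02  2.0000e-04] [ 0.2 -1.4  0.4] 1.001713596030066 0.0 [ 0.07 -0.02  1.88  0.    1.28  1.69]
yaw -2.9156562641232058
pred [315.47562882 129.17431558]
(0, 211, 64, 91) ((31.5, 256.0), (90.0, 63.0), 90.0)
[0.52126524 0.24428248 0.151     ] [(np.float64(0.0389), np.float64(-93.0)), (np.float64(0.0623), np.float64(166.7))]
(306, 63, 22, 127) ((316.5, 126.0), (126.0, 21.0), 90.0)
[0.59171302 0.05799054 0.151     ] [(np.float64(0.0117), np.float64(-92.9)), (np.float64(0.0711), np.float64(177.4))]
```

View pics/wrist2.png

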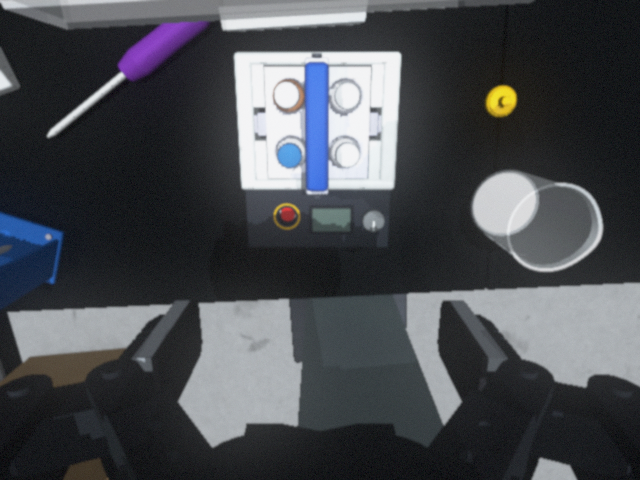

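The wrist picture shows the bar centred at (316,126) along the tool's x. The driver's stand is at left, and the beaker and filter are at right, untouched.

Emit:
jog_arm(commands=[{"travel": [20, 0, 0], "rot": [0, 0, 0], "claw": 0}, {"travel": [22, -0.8, 0], "rot": [0, 0, 0], "claw": 0}, {"travel": [19.7, 0, 10], "rot": [0, 0, 0], "claw": 0}, {"travel": [0, 0, 20], "rot": [0, 0, 0], "claw": 0}, {"travel": [0, 0, 20], "rot": [0, 0, 0], "claw": 0}])

```text
time: 17.75
tool_pos: [0.5925, 0.058, 0.1999]
tcp_rot: [-3.14, 0.08, -0.002]
wrist_force: [0.4, 0.3, -0.1]
width: 1.005
grip_force: 0.0
```

Emit:
jog_arm(commands=[{"travel": [0, 0, 20], "rot": [0, 0, 0], "claw": 0}, {"travel": [0, 0, 20], "rot": [0, 0, 0], "claw": 0}, {"travel": [0, 0, 18], "rot": [0, 0, 0], "claw": 0}, {"travel": [0, 0, 12], "rot": [0, 0, 0], "claw": 0}, {"travel": [0, 0, 5], "rot": [0, 0, 0], "claw": 0}])

```text
time: 18.25
tool_pos: [0.5905, 0.058, 0.1235]
tcp_rot: [3.14, -0.08, -0.004]
wrist_force: [-0.3, -0.5, -0.4]
width: 1.0
grip_force: 0.0
```

Emit:
jog_arm(commands=[{"travel": [0, 0, 0], "rot": [0, 0, 0], "claw": 0}, {"travel": [0, 0, 0], "rot": [0, 0, 0], "claw": 0}, {"travel": [0, 0, 0], "rot": [0, 0, 0], "claw": 60}, {"travel": [0, 0, 0], "rot": [0, 0, 0], "claw": 100}, {"travel": [0, 0, 0], "rot": [0, 0, 0], "claw": 130}], force=40)

```text
time: 18.75
tool_pos: [0.5919, 0.058, 0.1258]
tcp_rot: [-3.14, 0.08, -0.002]
wrist_force: [0.3, 0.3, -0.0]
width: 0.515
grip_force: 0.0
```

Run:
```python
from h import *
st()
```

```text
18.75 [0.5919 0.058  0.1258] [-3.1405e+00  8.0400e-02 -1.8000e-03] [ 0.3  0.3 -0. ] 0.5145875743486885 0.0 [0.06 0.2  1.89 0.   1.05 1.68]
```

Emit:
jog_arm(commands=[{"travel": [0, 0, 1], "rot": [0, 0, 0], "claw": 165}, {"travel": [0, 0, 0], "rot": [0, 0, 0], "claw": 185}, {"travel": [0, 0, 0], "rot": [0, 0, 0], "claw": 200}, {"travel": [0, 0, 0], "rot": [0, 0, 0], "claw": 208}, {"travel": [0, 0, 0], "rot": [0, 0, 0], "claw": 214}], force=40)

```text
time: 19.25
tool_pos: [0.5914, 0.0584, 0.124]
tcp_rot: [-3.14, 0.081, 0.0]
wrist_force: [0.7, 1.4, 0.4]
width: 0.167
grip_force: 7.3
```

Emit:
jog_arm(commands=[{"travel": [0, 0, 0], "rot": [0, 0, 0], "claw": 220}, {"travel": [0, 0, 0], "rot": [0, 0, 0], "claw": 230}, {"travel": [0, 0, 0], "rot": [0, 0, 0], "claw": 255}, {"travel": [0, 0, 0], "rot": [0, 0, 0], "claw": 255}, {"travel": [0, 0, 0], "rot": [0, 0, 0], "claw": 255}], force=40)

```text
time: 19.75
tool_pos: [0.5915, 0.0583, 0.1241]
tcp_rot: [-3.14, 0.08, 0.0]
wrist_force: [-0.5, 3.2, 0.5]
width: 0.156
grip_force: 40.5
```

Emit:
jog_arm(commands=[{"travel": [0, 0, 0], "rot": [0, 0, 0], "claw": 255}, {"travel": [0, 0, 0], "rot": [0, 0, 0], "claw": 255}, {"travel": [0, 0, 0], "rot": [0, 0, 0], "claw": 255}, {"travel": [0, 0, 0], "rot": [0, 0, 0], "claw": 255}, {"travel": [0, 0, 0], "rot": [0, 0, 0], "claw": 255}], force=60)

```text
time: 20.25
tool_pos: [0.5916, 0.0581, 0.1242]
tcp_rot: [-3.14, 0.08, -0.0]
wrist_force: [-1.4, 3.5, 1.9]
width: 0.153
grip_force: 62.7
```

Emit:
jog_arm(commands=[{"travel": [0, -0.4, 0], "rot": [0, 0, 0], "claw": 255}, {"travel": [0, 0, -0.5], "rot": [0, 0, 0], "claw": 255}, {"travel": [0, 0, -1], "rot": [0, 0, 0], "claw": 255}, {"travel": [0, 0, -1.5], "rot": [0, 0, 0], "claw": 255}, {"travel": [0, 0, -2], "rot": [0, 0, 0], "claw": 255}])

```text
time: 20.75
tool_pos: [0.5908, 0.058, 0.1282]
tcp_rot: [3.14, -0.08, -0.003]
wrist_force: [0.5, -0.2, -3.0]
width: 0.154
grip_force: 62.0
```

Emit:
jog_arm(commands=[{"travel": [0, 0, -2], "rot": [0, 0, 0], "claw": 255}, {"travel": [0, 0, -3], "rot": [0, 0, 0], "claw": 255}, {"travel": [0, 0, -3], "rot": [0, 0, 0], "claw": 255}, {"travel": [0, 0, -3], "rot": [0, 0, 0], "claw": 255}, {"travel": [0, 0, -3], "rot": [0, 0, 0], "claw": 255}])

```text
time: 21.25
tool_pos: [0.5916, 0.0584, 0.1435]
tcp_rot: [3.141, -0.08, 0.0]
wrist_force: [0.0, -0.9, -3.6]
width: 0.149
grip_force: 62.0
```

Run:
```python
from h import *
s=st();print(s['torque']);b=shot('side','side2.png')
x=b['color'][220:320,270:390];cv2.imwrite('pics/side2c.png',cv2.resize(x,(720,600),interpolation=cv2.INTER_CUBIC))
```

```text
21.25 [0.5916 0.0584 0.1435] [ 3.1405e+00 -8.0400e-02  5.0000e-04] [ 0.  -0.9 -3.6] 0.14933588201292672 61.992502212524414 [ 0.06  0.18  1.87 -0.    1.09  1.68]
[-0.01627756  0.00108945 -0.01165651]
```

View pics/side2c.png

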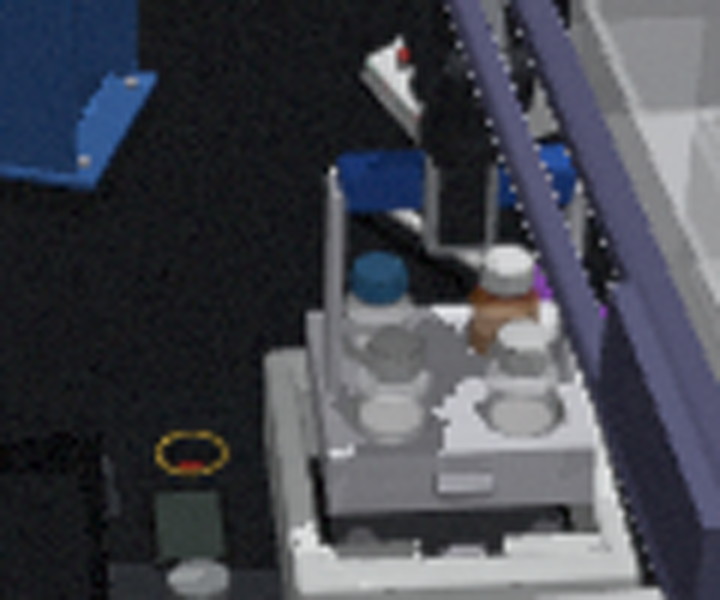

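The crop shows the carrier free of the nest and level, gripped at the bar's middle, with all four vials in. The measured load of 3.6 N is about its expected weight.

Emit:
jog_arm(commands=[{"travel": [0, 0, -3], "rot": [0, 0, 0], "claw": 255}, {"travel": [0, 0, -4], "rot": [0, 0, 0], "claw": 255}, {"travel": [0, 0, -5], "rot": [0, 0, 0], "claw": 255}, {"travel": [0, 0, -5], "rot": [0, 0, 0], "claw": 255}, {"travel": [0, 0, -5], "rot": [0, 0, 0], "claw": 255}])

```text
time: 21.8
tool_pos: [0.5916, 0.0585, 0.1656]
tcp_rot: [-3.141, 0.08, -0.0]
wrist_force: [0.5, -0.0, -4.2]
width: 0.149
grip_force: 62.0
```

Emit:
jog_arm(commands=[{"travel": [0, 0, -5], "rot": [0, 0, 0], "claw": 255}, {"travel": [0, 0, -5], "rot": [0, 0, 0], "claw": 255}, {"travel": [0, 0, -5], "rot": [0, 0, 0], "claw": 255}, {"travel": [0, 0, -5], "rot": [0, 0, 0], "claw": 255}, {"travel": [0, 0, -5], "rot": [0, 0, 0], "claw": 255}])

```text
time: 22.3
tool_pos: [0.5915, 0.0584, 0.1905]
tcp_rot: [3.141, -0.08, -0.0]
wrist_force: [1.4, -0.5, -3.5]
width: 0.149
grip_force: 62.0
```

Emit:
jog_arm(commands=[{"travel": [0, 0, -5], "rot": [0, 0, 0], "claw": 255}, {"travel": [0, 0, -5], "rot": [0, 0, 0], "claw": 255}, {"travel": [0, 0, -5], "rot": [0, 0, 0], "claw": 255}, {"travel": [0, 0, -5], "rot": [0, 0, 0], "claw": 255}, {"travel": [0, 0, -5], "rot": [0, 0, 0], "claw": 255}])

```text
time: 22.8
tool_pos: [0.5915, 0.0584, 0.2155]
tcp_rot: [-3.141, 0.08, 0.0]
wrist_force: [-0.1, -0.2, -2.6]
width: 0.151
grip_force: 62.0
```

Emit:
jog_arm(commands=[{"travel": [0, 0, -5], "rot": [0, 0, 0], "claw": 255}, {"travel": [0, 0, -5], "rot": [0, 0, 0], "claw": 255}, {"travel": [0, 0, -4], "rot": [0, 0, 0], "claw": 255}, {"travel": [0, 0, -3], "rot": [0, 0, 0], "claw": 255}, {"travel": [0, 0, -2], "rot": [0, 0, 0], "claw": 255}])

```text
time: 23.3
tool_pos: [0.5916, 0.0584, 0.2344]
tcp_rot: [-3.141, 0.08, -0.0]
wrist_force: [-0.9, 0.6, -4.0]
width: 0.15
grip_force: 62.0
```

Emit:
jog_arm(commands=[{"travel": [0, 0, 0], "rot": [0, 0, 0], "claw": 255}, {"travel": [0, 0, 0], "rot": [0, 0, 0], "claw": 255}, {"travel": [0, 0, 0], "rot": [0, 0, 0], "claw": 255}, {"travel": [0, 0, 0], "rot": [0, 0, 0], "claw": 255}, {"travel": [0, 0, 0], "rot": [0, 0, 0], "claw": 255}])

```text
time: 23.8
tool_pos: [0.5914, 0.0584, 0.2339]
tcp_rot: [3.141, -0.08, -0.001]
wrist_force: [1.5, 0.2, -3.2]
width: 0.155
grip_force: 62.0
```

Run:
```python
from h import *
s=st();a=shot('scene');b=shot('side')
x=cv2.resize(a['color'][150:350,180:430],(400,320));y=cv2.resize(b['color'][160:360,230:430],(320,320))
cv2.imwrite('pics/end.png',np.hstack([x,y]))
```

```text
23.8 [0.5914 0.0584 0.2339] [ 3.1405e+00 -8.0300e-02 -6.0000e-04] [ 1.5  0.2 -3.2] 0.15533613720996256 61.99805974960327 [ 0.06  0.11  1.78 -0.    1.25  1.68]
```

View pics/end.png

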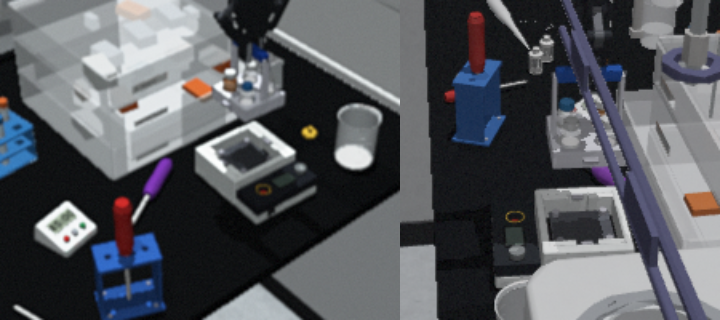

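The end picture shows the carrier level above the empty nest with all four vials, the driver back in the stand's middle hole, and the beaker, timer and filter in place. The spare drivers stood unsupported at first and have tipped over, away from where the arm worked.

```bash
python3 -c "
from workcell import workorder
print(workorder.finish_job())"
```

```text
the job is handed in; nothing more can be done
None
```

The job is handed in: the carrier sprang free, the screwdriver hangs in the middle hole of its stand, and the arm is holding the carrier level with its underside about 10 cm above the shaker's rim. The beaker, timer and filter were not touched, but the purple and the small red screwdriver, which at first seemed to stand unsupported, now lie tipped over on the worktop; I believe the arm never touched them.

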